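# Nest the covers on the bench hook

### The arm

A 7-joint arm with a two-finger parallel gripper is mounted at the origin on the work surface. World frame = base frame: x ahead of the robot, y to its left, z up, the work surface at z = 0. Lengths are in m, angles in rad, forces in N, time in s.
With the tool pointing down it reaches from about 0.425 to 0.925 m from the base axis. Payload 6.8 kg.
Tool frame: the origin (TCP) lies on the centre line of the jaws, within the pads' length; the fingertips stand 8 mm ahead of it and the grasp point (between the pads) lies 11 mm behind it (bot.tips_ahead is the distance from the TCP to the fingertips, in m); z points along the fingers, y is the line along which they close (so a half turn about z gives the same grasp; the last joint's range is limited). The gripper opens to 85 mm and grips with 20 to 120 N. Pads are 22 mm wide; open, the fingers measure 114 mm over their backs; the gripper's body (76 mm by 85 mm) begins 54 mm behind the grasp point. The pads swing forward as they close: fully open they stand 13 mm farther back than shut.
Start: joints at [1.082, 0.477, 0.022, 1.555, -0.011, 1.109, -0.083], TCP at [0.251, -0.627, 0.239] pointing down, gripper open.
Joint ranges: [-2.96, 2.96], [-0.34, 2.1], [-1.41, 1.46], [0.24, 2.44], [-1.37, 4.51], [0.17, 1.92], [-2.96, 2.96]. Speed limits (rad/s): [2.39, 2.39, 3.14, 3.14, 3.14, 3.14, 3.14].

### API

Orientations are given as a unit quaternion [w, x, y, z].
In Python, from station import bot gives the robot as it stands.
- The arm moves only by the tool send_rows, never from a script. Its argument "deltas" is text: rows parted by semicolons, each of 4 numbers parted by spaces: the shift along the tool's x, y, z in m, then the turn about the tool's z in degrees. In form: x y z spin; .... A call has 1 to 5 rows; each row is the pose to reach, as a shift and turn from the pose commanded when the call began, along the tool's axes at that moment; what a row does not reach only later rows make up. A row lasts 1/10 s, in which the tool goes at most 50 mm and 8.59 degrees, less where a joint would pass 70% of its speed; a pose out of reach is approached as far as the arm can. A call with a gripper value outside its range is refused whole. "claw" is the opening, from 0 (shut) to 1 (fully open), set as the call begins (left out, the last holds). The fingers move at their own pace and stop on an object; "force" is the grip in N (left out, the last holds). Time passes only in rows, so rows that repeat a pose let the fingers close. It gives the time, the measured TCP pose, the force, the opening and the grip force at its end, in the units of the state.
- bot.get_obs(): the state, without advancing time (a new reading comes with each control period).
- bot.read_camera(name): name is "side" or "top"; returns a dict with "img" (400x640x3 uint8, red, green, blue), "depth" (400x640 float32, m along the optical axis (not along the pixel's ray), 0 where there is no reading), "fx", "fy", "cx", "cy" (pixels), "camera_from_world" (4x4, takes a point from world to camera coordinates). Camera axes: x right, y up, looking along -z (the intrinsics and any distortion apply to the point x, -y, -z); pixel columns grow to the right and rows downward; lengths in m; the calibration is good to about 2 mm. A picture is of the moment at which its call begins.
- bot.hand_in(): hands the job in; it is judged then, once.
Trained networks look in a picture, given as the dict that the camera call returned (one of the last four; its "shot" number tells which), for a name from the list of things; names that differ only in an ending like _2 or _b are one class to them, and where a whole thing is asked for, a point or a joint stands for the part that bears it (a point fixed in the world has none). Each returns a list of dicts, best first, with "confidence" (0 to 1); they miss things now and then, are a little off and sometimes report something else, mostly with a low value. They report only what shows in the picture. A call takes as long as a camera call. They do not tell look-alikes from the thing itself.
- bot.masks_of(picture, query): "mask" (400x640 bool, what is visible of it).
- bot.landmark_of(picture, query): "xyz" ([x, y, z] in m, in world coordinates, good to about 4 mm: a listed point, or the origin of a listed thing).
The state is a dict: "t": time; "q": joint angles; "joint_vel": joint speeds; "joint_torque": joint torques, N m; "eef_pos": TCP position; "tool_rot": TCP orientation; "contact_force": force on the tool from outside, world axes, zero at the start; "torque": the same for the moment, N m; "gripper_width": opening from 0.0 (shut) to 1.0 (fully open); "grasp_force": force on a finger pad.
Only numpy, scipy, OpenCV 4.12 (cv2) and the standard library are available. Lean on these libraries where they do the work, as an engineer would, in place of code of your own. Each camera call takes 0.05 s, during which the arm holds its last target. There are 200 camera calls.

### The job

Hang the three folded aluminium covers on the hook, slot towards you: the small one first, then the middle one over it, then the large one over both. Let each one down on the hook and, while it sits there, press it gently but definitely home against the sprung rubber stop (the stop should give by a few millimetres, and never be squeezed near its end), so that at the end all three hang level, nested face against face. The arm of the hook is pulled out by an unknown amount, so feel for the stop; do not bang the stand, and leave the other things on the bench where they are.

Things in the scene. Friction and masses are not known exactly. Their poses are not given: they have to be found in the camera images.
- stand: Fixed grey hook stand: base plate 130 x 100 x 12 mm (x -35 to 95), post 22 x 26 mm, 145 high at x = 62 mm. Origin on the table under the arm; +x points from the hook's open end to the post, z up. The level arm runs along x at y = 0, z = 130 mm. The stand bears at most 25 N.
- hook_line (a point): Point on the arm's axis, 130 mm above the stand's origin; fixed to the stand. Arm: 8 mm bar ending at -x in an upturned 8 mm nib, its top 12 mm above the axis; raise a cover to pass it. The arm is pulled out by e = 0 to 25 mm, unreported, constant: nib axis at x = -38 - e, face of the relaxed stop at x = 20 - e (mm, from this point).
- bumper (a joint): How far the sprung rubber stop on the arm (34 wide, 42 high, 6 mm thick, centred on it) is squeezed towards the post, m; 0 relaxed, whatever e is. 2 N per mm, travel 10 mm; friction of hung covers adds 0 to 5 N to the push. Pressing home squeezes it 2 to 6 mm (4 to 12 N); under 1.5 mm is not home, over 7.5 mm (15 N) spoils it.
- small_cover: Smallest cover: folded bare aluminium, 90 g +-30%, 32 wide (y) x 36 deep (x) x 60 mm high, walls 2.5. Front panel at -x, top and two sides; open at back (+x) and below. Slot in the panel 14 wide, from z = 57.5 (top's underside) down to 27.5. Stands upright. Origin: centre of underside. Grip across the sides (along y), fingertips 25-30 mm below the top. Seated: top on the arm, origin 76.5 mm up, rear edges at the stop.
- middle_cover: Middle cover: folded bare aluminium, 120 g +-30%, 44 wide (y) x 36 deep (x) x 66 mm high, walls 2.5. Front panel at -x, top and two sides; open at back (+x) and below. Slot in the panel 14 wide, from z = 63.5 (top's underside) down to 33.5. Stands upright. Origin: centre of underside. Grip across the sides (along y), fingertips 25-30 mm below the top. Seated on the small one: origin 3.5 mm lower and 2.5 mm to -x of it.
- large_cover: Largest cover: folded bare aluminium, 150 g +-30%, 56 wide (y) x 36 deep (x) x 72 mm high, walls 2.5. Front panel at -x, top and two sides; open at back (+x) and below. Slot in the panel 14 wide, from z = 69.5 (top's underside) down to 39.5. Stands upright. Origin: centre of underside. Grip across the sides (along y), fingertips 25-30 mm below the top. Seated on the middle one: origin 3.5 mm lower and 2.5 mm to -x of it.
- dish: Bystander: green open round plastic dish, 90 mm across, 26 mm high. Origin: centre of its underside.
- reel: Bystander: reel of solder lying flat, 60 mm across, 42 mm high. Origin: centre of its underside.
- flux: Bystander: small amber bottle, 36 mm across, 85 mm high. Origin: centre of its underside.
- screwdriver: Bystander: screwdriver lying flat, 170 mm long, about 25 mm thick. Origin: near the middle of its length, on the table.
- pliers: Bystander: blue-handled pliers lying flat, 135 mm long, 12 mm thick. Origin: near the middle of its length, on the table.
Things that resemble listed ones, but are neither listed nor needed, are in the scene too. Leave any pink, red or yellow look-alike of the middle_cover alone.

How it is judged:
By the outcome, as a careful person would: the job done as asked, in the order asked, and still so for the second after the job is handed in, with the robot touching nothing.
It also fails if it takes over 72 s, if anything falls off the work surface, if the arm or the gripper's body presses on something with over 40 N, if the wrist force passes 120 N, or if a joint passes its speed limit or range.

## Working session

There is one attempt and no reset: what is moved stays moved. The work goes in short steps, Python scripts to look and compute and a tool call to move; the robot and the scene stay as the last step left them, time stands still between calls to the robot, and variables do not carry over. Pictures are saved under pics/ and viewed, at most 10 in all, crops included, and the job is handed in when it is done.

Besides the shell and the picture viewer there is one more tool, called after "Call:" as a command line: name --argument value ..., lists and objects as JSON in quotes. send_rows: Moves the arm, as the interface text tells. Its arguments: {"type":"object","properties":{"deltas":{"type":"string"},"claw":{"type":"number"},"force":{"type":"number"}},"required":["deltas"]}

```bash
mkdir -p pics; ls; cat > h.py <<'E'
import numpy as np, cv2
from station import bot
def cam(n):
    return bot.read_camera(n)
def pts(p,m=None):
    d=p["depth"]; v,u=np.nonzero((d>0)&(m if m is not None else True)); z=d[v,u]
    c=np.stack([(u-p["cx"])/p["fx"]*z,-(v-p["cy"])/p["fy"]*z,-z,np.ones_like(z)])
    return (np.linalg.inv(p["camera_from_world"])@c)[:3].T,u,v
def proj(p,w):
    c=p["camera_from_world"]@np.append(w,1); return p["cx"]+p["fx"]*c[0]/-c[2], p["cy"]-p["fy"]*c[1]/-c[2]
E
python3 - <<'E'
from h import *
o=bot.get_obs(); print({k:np.round(v,3).tolist() for k,v in o.items()})
for n in ["top","side"]:
    p=cam(n); cv2.imwrite(f"pics/{n}0.png",p["img"][:,:,::-1]); np.savez(f"{n}0.npz",**p)
    print(n,[k for k in p],p["fx"],np.round(np.linalg.inv(p["camera_from_world"]),3).tolist())
    for q in ["stand","hook_line","small_cover","middle_cover","large_cover","dish","reel","flux","screwdriver","pliers"]:
        for r in bot.landmark_of(p,q):
            print(q,np.round(r["xyz"],3),round(r["confidence"],2),np.round(proj(p,r["xyz"])).astype(int))
E
```

```text
pics
{'t': 0.0, 'q': [1.082, 0.478, 0.022, 1.556, -0.012, 1.109, -0.083], 'joint_vel': [0.001, 0.001, -0.001, 0.0, 0.001, 0.001, 0.0], 'joint_torque': [-0.001, -59.646, 1.607, -28.12, 0.012, 0.009, 0.0], 'eef_pos': [0.251, -0.626, 0.238], 'tool_rot': [-0.001, 0.982, 0.189, -0.0], 'contact_force': [1.127, 0.352, -0.377], 'torque': [0.029, 0.03, -0.006], 'grasp_force': 0.0, 'gripper_width': 0.997}
top ['img', 'depth', 'fx', 'fy', 'cx', 'cy', 'camera_from_world', 'shot'] 478.7309654104564 [[0.012, 0.994, -0.105, 0.454], [-1.0, 0.011, -0.01, 0.049], [-0.009, 0.105, 0.994, 1.416], [0.0, 0.0, 0.0, 1.0]]
stand [0.628 0.036 0.002] 0.77 [326 194]
hook_line [0.624 0.036 0.128] 0.58 [327 189]
middle_cover [ 0.532 -0.092 -0.005] 0.62 [369 227]
middle_cover [ 0.439 -0.32  -0.001] 0.62 [447 259]
middle_cover [ 0.4   -0.051  0.001] 0.57 [355 271]
middle_cover [ 0.592 -0.163 -0.001] 0.57 [393 206]
middle_cover [ 0.452 -0.135 -0.001] 0.52 [384 254]
large_cover [ 0.542 -0.296  0.002] 0.82 [439 224]
dish [0.658 0.217 0.005] 0.97 [266 183]
reel [0.569 0.369 0.002] 0.97 [214 212]
flux [ 0.719 -0.182 -0.0
[... 282 characters left out ...]
0.59, 0.763], [0.0, 0.0, 0.0, 1.0]]
stand [ 0.627  0.028 -0.004] 0.69 [300 228]
hook_line [0.624 0.033 0.133] 0.83 [299 186]
small_cover [ 0.457  0.223 -0.002] 0.73 [306 306]
middle_cover [ 0.534 -0.092 -0.   ] 0.88 [356 218]
middle_cover [ 0.456 -0.137  0.003] 0.87 [391 220]
middle_cover [ 0.436 -0.316 -0.001] 0.76 [427 192]
middle_cover [ 0.406 -0.046  0.001] 0.63 [390 246]
middle_cover [ 0.589 -0.163  0.001] 0.54 [354 197]
large_cover [ 0.542 -0.301  0.001] 0.84 [393 181]
dish [0.66  0.217 0.003] 0.97 [239 262]
reel [ 0.565  0.37  -0.001] 0.67 [220 325]
flux [ 0.718 -0.184 -0.001] 0.61 [321 179]
screwdriver [ 0.412  0.032 -0.002] 0.95 [371 264]
pliers [ 0.428  0.392 -0.004] 0.81 [262 370]
```

```bash
python3 - <<'E'
import cv2,numpy as np
a=cv2.imread("pics/top0.png")[130:300,170:480]; b=cv2.imread("pics/side0.png")[130:400,170:470]
cv2.imwrite("pics/t1.png",cv2.resize(a,None,fx=2.5,fy=2.5,interpolation=3)); cv2.imwrite("pics/s1.png",cv2.resize(b,None,fx=2.2,fy=2.2,interpolation=3))
E
```

```text
(no output)
```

View pics/t1.png

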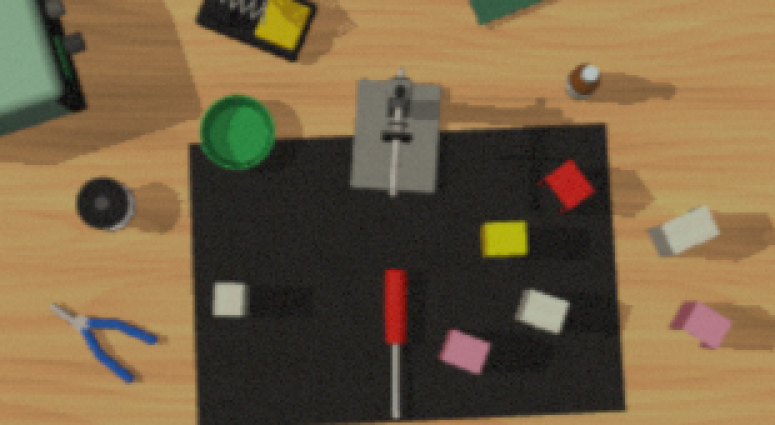

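View pics/s1.png

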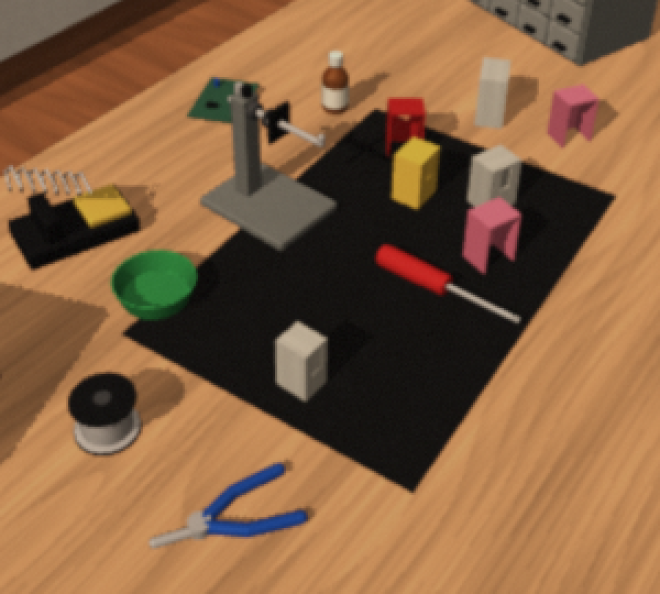

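The covers are bare aluminium, and each has these candidates (top-view full-image pixels):
- **small_cover:** the white one at (262,250).
- **middle_cover:** candidates are white/bare (387,254), yellow (372,226), red (398,204), pink (356,271) and pink (450,259). The bare one at (387,254) is my choice.
- **large_cover:** white (444,222).

Next I'll measure the yaws, the slot sides and the stand.

```bash
python3 - <<'E'
from h import *
P={n:dict(np.load(f"{n}0.npz")) for n in ["top","side"]}
C={}
for n in P: C[n]=pts(P[n])[0]
for name,c,h in [("small",(.457,.223),.06),("middle",(.454,-.136),.066),("large",(.542,-.298),.072)]:
    for n in P:
        X=C[n]; k=(np.hypot(X[:,0]-c[0],X[:,1]-c[1])<.045)&(abs(X[:,2]-h)<.006)
        Y=X[k]; r=cv2.minAreaRect((Y[:,:2]*1000).astype(np.float32)); print(name,n,k.sum(),"z",np.median(Y[:,2]).round(4),"mean",Y.mean(0).round(4),np.round(r[0],1),np.round(r[1],1),round(r[2],1))
for n in P:
    X=C[n]; near=(abs(X[:,0]-.63)<.12)&(abs(X[:,1]-.035)<.09)
    S=X[near]; b=S[abs(S[:,2]-.012)<.005]; r=cv2.minAreaRect((b[:,:2]*1000).astype(np.float32)); print(n,"base",np.round(r[0],1),np.round(r[1],1),round(r[2],1))
    a=S[(S[:,2]>.115)&(S[:,2]<.148)]
    a=a[np.argsort(a[:,0])]
    for x0 in np.arange(.54,.72,.008):
        q=a[(a[:,0]>=x0)&(a[:,0]<x0+.008)]
        if len(q): print(n,round(x0,3),len(q),"y",q[:,1].min().round(4),np.median(q[:,1]).round(4),q[:,1].max().round(4),"z",np.median(q[:,2]).round(4),q[:,2].max().round(4))
im=P["side"]["img"][:,:,::-1]
cr=lambda u,v:cv2.resize(im[v-32:v+32,u-28:u+28],None,fx=4.5,fy=4.5,interpolation=3)
cv2.imwrite("pics/c.png",np.hstack([cr(306,294),cr(394,212),cr(394,172)]))
E
```

```text
small top 149 z 0.0598 mean [0.461  0.2201 0.06  ] [461.4 220.6] [33.8 32.5] 0.6
small side 247 z 0.0604 mean [0.4566 0.2209 0.0601] [457.9 219.8] [35.4 38.1] 88.8
middle top 197 z 0.0656 mean [ 0.4517 -0.135   0.0655] [ 451.6 -135.5] [44.3 35.3] 71.9
middle side 186 z 0.066 mean [ 0.4477 -0.1343  0.0657] [ 448.1 -136. ] [47.8 38. ] 70.2
large top 254 z 0.0714 mean [ 0.5443 -0.2971  0.0714] [ 544.5 -297.4] [36.1 57.3] 25.1
large side 155 z 0.0719 mean [ 0.5397 -0.2958  0.0716] [ 541.2 -298.7] [35.7 63.3] 24.3
top base [630.4  33.9] [238.7 165.4] 0.2
top 0.572 7 y 0.035 0.0377 0.0404 z 0.1371 0.1418
top 0.58 9 y 0.0324 0.0351 0.0378 z 0.1328 0.1357
top 0.588 9 y 0.0325 0.0352 0.0379 z 0.1329 0.1368
top 0.596 9 y 0.0326 0.0353 0.038 z 0.1328 0.1365
top 0.604 9 y 0.0327 0.0354 0.0381 z 0.1326 0.1364
top 0.612 8 y 0.0327 0.0354 0.0381 z 0.1316 0.1354
top 0.62 9 y 0.0301 0.0328 0.0355 z 0.1323 0.1405
top 0.628 27 y 0.0168 0.033 0.0492 z 0.1341 0.1476
top 0.636 11 y 0.0198 0.0303 0.0492 z 0.146 0.147
top 0.644 24 y 0.0221 0.0318 0.0412 z 0.1365 0.145
top 0.652 8 y 0.0304 0.0332 0.0385 z 0.
[... 692 characters left out ...]
346 0.0369 z 0.1336 0.1362
side 0.612 8 y 0.0326 0.0345 0.0363 z 0.133 0.1355
side 0.62 7 y 0.0312 0.0339 0.0366 z 0.1328 0.1346
side 0.628 100 y 0.0163 0.0359 0.0487 z 0.134 0.1475
side 0.636 2 y 0.0459 0.0459 0.0459 z 0.1227 0.1286
side 0.644 20 y 0.0284 0.0381 0.0408 z 0.1346 0.1432
side 0.652 4 y 0.0298 0.0327 0.035 z 0.1336 0.1353
side 0.66 32 y 0.0206 0.0325 0.0407 z 0.134 0.1439
side 0.668 47 y 0.0193 0.0359 0.0438 z 0.1383 0.1475
side 0.676 41 y 0.015 0.0397 0.0438 z 0.1394 0.1473
side 0.684 34 y 0.0308 0.0403 0.0427 z 0.1357 0.1467
side 0.692 17 y 0.0276 0.0399 0.0415 z 0.1373 0.1458
side 0.7 2 y 0.031 0.0313 0.0315 z 0.1319 0.1337
side 0.708 1 y 0.0273 0.0273 0.0273 z 0.1329 0.1329
```

View pics/c.png

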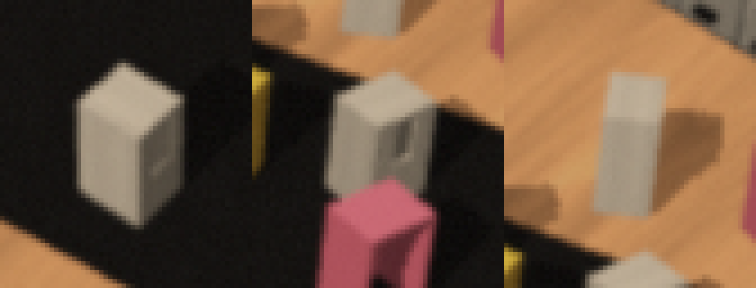

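The crop confirms the choice: the small cover's slot is in its -x face and the middle cover's slot shows clearly. The large cover is seen end-on, so I'll check its slot side once it is lifted. The arm yaw is about -3.7°, with the nib near x=0.573 and the stop face near 0.631.

```bash
cat >> h.py <<'E'
from scipy.spatial.transform import Rotation as R
def go(*targets, start=None):
    """targets (x,y,z,yaw_deg): prints tool-frame deltas from the present (or start) pose, chained"""
    o=bot.get_obs(); q=o["tool_rot"]; p=np.array(o["eef_pos"]); Rm=R.from_quat([q[1],q[2],q[3],q[0]]).as_matrix()
    yaw=np.degrees(np.arctan2(Rm[1,0],Rm[0,0])); print("t",round(o["t"],2),"at",p.round(4),"yaw",round(yaw,2),"F",np.round(o["contact_force"],1),"w",round(o["gripper_width"],3),"g",round(o["grasp_force"],1))
    for t in targets:
        c,s=np.cos(np.radians(yaw)),np.sin(np.radians(yaw)); d=np.array(t[:3])-p
        print(np.round([c*d[0]+s*d[1], s*d[0]-c*d[1], -d[2]],4), "spin",round(yaw-t[3],2))
        p,yaw=np.array(t[:3]),t[3]
E
python3 - <<'E'
from h import *
go((.48,-.1,.20,0),(.459,.22,.14,0),(.459,.22,.0405,0))
E
```

```text
t 1.1 at [ 0.2509 -0.6267  0.2393] yaw 21.82 F [ 0.2 -0.9 -0.3] w 1.001 g 0.0
[ 0.4085 -0.4038  0.0393] spin 21.82
[-0.021 -0.32   0.06 ] spin 0
[0.     0.     0.0995] spin 0
```

Call:
send_rows --deltas "0.035 -0.034 0 4; 0.07 -0.068 0 9; 0.105 -0.102 0.01 14; 0.14 -0.136 0.02 18; 0.17 -0.165 0.03 21.8" --claw 1 --force 40

```text
t: 1.6
eef_pos: [0.3484, -0.4078, 0.2093]
tool_rot: [0.0, 1.0, -0.001, 0.0]
contact_force: [0.8, -0.1, -0.1]
gripper_width: 0.999
grasp_force: 0.0
```

```bash
python3 -c "
from h import *
go((.48,-.1,.20,0),(.459,.22,.14,0),(.459,.22,.0405,0))"
```

```text
t 1.6 at [ 0.3484 -0.4078  0.2093] yaw -0.07 F [ 0.8 -0.1 -0.1] w 0.999 g 0.0
[ 0.1312 -0.308   0.0093] spin -0.07
[-0.021 -0.32   0.06 ] spin 0
[0.     0.     0.0995] spin 0
```

Call:
send_rows --deltas "0.019 -0.045 0 0; 0.038 -0.09 0 0; 0.057 -0.135 0 0; 0.076 -0.18 0 0; 0.095 -0.225 0.009 0"

```text
t: 2.1
eef_pos: [0.4437, -0.1838, 0.2016]
tool_rot: [0.001, 1.0, -0.0, 0.002]
contact_force: [0.3, -0.3, 0.2]
gripper_width: 1.001
grasp_force: 0.0
```

Call:
send_rows --deltas "0.018 -0.045 0 0; 0.036 -0.09 0 0; 0.036 -0.139 0 0; 0.034 -0.188 0 0; 0.03 -0.237 0 0"

```text
t: 2.6
eef_pos: [0.4724, 0.0537, 0.2006]
tool_rot: [-0.0, 1.0, 0.0, 0.001]
contact_force: [1.1, 0.0, -1.2]
gripper_width: 1.0
grasp_force: 0.0
```

Call:
send_rows --deltas "-0.004 -0.048 0.01 0; -0.01 -0.096 0.03 0; -0.014 -0.144 0.05 0; -0.0145 -0.166 0.08 0; -0.0145 -0.166 0.08 0"

```text
t: 3.1
eef_pos: [0.4548, 0.2215, 0.1174]
tool_rot: [-0.0, 1.0, 0.004, -0.002]
contact_force: [-1.3, -1.5, -1.1]
gripper_width: 0.998
grasp_force: 0.0
```

```bash
python3 -c "
from h import *
go((.459,.22,.0405,0))
p=cam('side');cv2.imwrite('pics/g1.png',cv2.resize(p['img'][180:340,220:400,::-1],None,fx=3.5,fy=3.5,interpolation=3))"
```

```text
t 3.1 at [0.4548 0.2215 0.1174] yaw 0.41 F [-1.3 -1.5 -1.1] w 0.998 g 0.0
[0.0042 0.0015 0.0769] spin 0.41
```

View pics/g1.png

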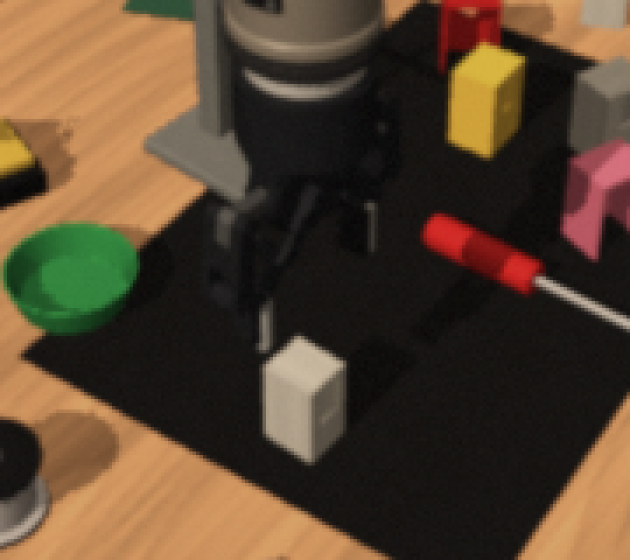

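The side view shows the open fingers (crop (265,330) and (372,230)) above and either side of the small cover at (305,400), as expected. Next: descend and grip.

Call:
send_rows --deltas "0.004 0.0015 0.04 0.4; 0.004 0.0015 0.077 0.4; 0.004 0.0015 0.077 0.4; 0.004 0.0015 0.077 0.4"

```text
t: 3.55
eef_pos: [0.4622, 0.2153, 0.0442]
tool_rot: [0.0, 1.0, -0.004, -0.0]
contact_force: [0.9, 0.4, 0.1]
gripper_width: 0.996
grasp_force: 0.0
```

Call:
send_rows --deltas "0 0 0 0; 0 0 0 0; 0 0 0 0; 0 0 0 0; 0 0 0 0" --claw 0 --force 40

```text
t: 4.05
eef_pos: [0.4624, 0.2167, 0.0443]
tool_rot: [-0.0, 1.0, -0.003, 0.001]
contact_force: [-0.1, 0.1, 7.5]
gripper_width: 0.366
grasp_force: 42.1
```

Call:
send_rows --deltas "0 0 0 0; 0 0 0 0; 0 0 0 0"

```text
t: 4.35
eef_pos: [0.4624, 0.2167, 0.0443]
tool_rot: [-0.0, 1.0, -0.003, 0.001]
contact_force: [-1.1, -0.9, 7.8]
gripper_width: 0.373
grasp_force: 42.1
```

```bash
python3 -c "
from h import *
go((.459,.22,.19,0),(.51,.041,.165,-3.7),(.51,.041,.132,-3.7))"
```

```text
t 4.35 at [0.4624 0.2167 0.0443] yaw -0.38 F [-1.1 -0.9  7.8] w 0.373 g 42.1
[-0.0035 -0.0032 -0.1457] spin -0.38
[0.051 0.179 0.025] spin 3.7
[ 0.    -0.     0.033] spin 0.0
```

Call:
send_rows --deltas "0 0 -0.03 0; 0 0 -0.07 0; 0 0 -0.11 0; 0 0 -0.14 0; 0 0.01 -0.145 0"

```text
t: 4.85
eef_pos: [0.4633, 0.2085, 0.1922]
tool_rot: [-0.002, 1.0, -0.002, 0.003]
contact_force: [0.8, -0.1, -0.7]
gripper_width: 0.367
grasp_force: 42.1
```

Call:
send_rows --deltas "0.01 0.04 0 0; 0.02 0.08 0 1; 0.034 0.12 0.01 2; 0.048 0.162 0.02 3.3; 0.048 0.162 0.025 3.3"

```text
t: 5.35
eef_pos: [0.5085, 0.0359, 0.1613]
tool_rot: [0.002, 0.999, -0.037, -0.001]
contact_force: [-0.7, -0.5, -1.2]
gripper_width: 0.37
grasp_force: 42.1
```

Call:
send_rows --deltas "0 0 0 0; 0 0 0 0"

```text
t: 5.55
eef_pos: [0.5077, 0.0447, 0.1628]
tool_rot: [-0.0, 1.0, -0.031, -0.001]
contact_force: [0.1, -0.3, -1.3]
gripper_width: 0.372
grasp_force: 42.0
```

```bash
python3 - <<'E'
from h import *
go((.51,.041,.136,-3.7))
tcp=np.array(bot.get_obs()["eef_pos"])
p=cam('side');np.savez('side1.npz',**p);cv2.imwrite('pics/g2.png',cv2.resize(p['img'][110:270,240:420,::-1],None,fx=3.5,fy=3.5,interpolation=3))
for r in bot.masks_of(p,"small_cover"):
    X,u,v=pts(p,r["mask"]); print(round(r["confidence"],2),len(X),X.mean(0).round(4),u.mean(),v.mean())
    np.save("sm.npy",X); break
for q in ["small_cover","hook_line"]:
  for r in bot.landmark_of(p,q): print(q,np.round(r["xyz"],4),r["confidence"])
a=np.radians(-3.7);d=X-tcp;x=d[:,0]*np.cos(a)+d[:,1]*np.sin(a);y=-d[:,0]*np.sin(a)+d[:,1]*np.cos(a);z=d[:,2]
print(np.percentile(x,[1,5,25,50,75,95,99]).round(4),np.percentile(y,[1,5,25,50,75,95,99]).round(4),np.percentile(z,[1,5,25,50,75,95,99]).round(4))
E
```

```text
t 5.55 at [0.5077 0.0447 0.1628] yaw -3.61 F [ 0.1 -0.3 -1.3] w 0.372 g 42.0
[0.0025 0.0036 0.0268] spin 0.09
0.75 448 [0.495  0.0509 0.1526] 340.0044642857143 202.34375
small_cover [0.5015 0.0508 0.1205] 0.79
small_cover [0.6273 0.0288 0.0016] 0.6
hook_line [0.6258 0.0325 0.133 ] 0.88
[-0.0239 -0.023  -0.0216 -0.0156 -0.0073  0.0072  0.0113] [-0.0165 -0.0143 -0.0074  0.0107  0.0162  0.0179  0.0198] [-0.0415 -0.0379 -0.0265 -0.0135  0.01    0.0174  0.0182]
```

View pics/g2.png

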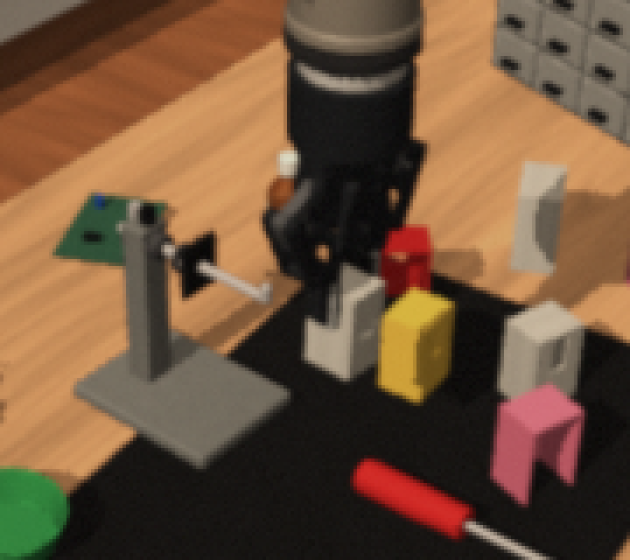

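Held with the slot facing -x (crop (370,335)). The cover centre is about 4 mm behind the TCP along the arm, and its top is about 16.5 mm above the TCP. Now lower to the entry height and go in.

Call:
send_rows --deltas "0.0025 0.0036 0.015 0; 0.0025 0.0036 0.027 0.1; 0.0025 0.0036 0.027 0.1; 0.0025 0.0036 0.027 0.1; 0.0025 0.0036 0.027 0.1"

```text
t: 6.25
eef_pos: [0.5111, 0.0405, 0.1367]
tool_rot: [-0.0, 0.999, -0.033, 0.0]
contact_force: [0.3, -0.1, -0.6]
gripper_width: 0.371
grasp_force: 42.1
```

```bash
python3 -c "
from h import *
go((.58,.0366,.1355,-3.7))"
```

```text
t 6.25 at [0.5111 0.0405 0.1367] yaw -3.76 F [ 0.3 -0.1 -0.6] w 0.371 g 42.1
[ 0.069  -0.0006  0.0012] spin -0.06
```

Call:
send_rows --deltas "0.015 0 0.001 0; 0.03 -0.0003 0.001 0; 0.045 -0.0006 0.001 0; 0.06 -0.0006 0.001 0; 0.069 -0.0006 0.001 0"

```text
t: 6.75
eef_pos: [0.5811, 0.0363, 0.1359]
tool_rot: [-0.0, 0.999, -0.033, 0.001]
contact_force: [0.3, 0.0, -0.6]
gripper_width: 0.371
grasp_force: 42.1
```

Call:
send_rows --deltas "0 0 0 0; 0 0 0 0; 0.003 0 0 0; 0.006 0 0 0; 0.009 0 0 0"

```text
t: 7.25
eef_pos: [0.5887, 0.0356, 0.1354]
tool_rot: [0.0, 0.999, -0.033, 0.0]
contact_force: [0.2, 1.6, -2.0]
gripper_width: 0.367
grasp_force: 42.1
```

```bash
python3 -c "
from h import *
go((.606,.0349,.1355,-3.7))
p=cam('side');np.savez('side2.npz',**p);cv2.imwrite('pics/g3.png',cv2.resize(p['img'][140:230,250:370,::-1],None,fx=6,fy=6,interpolation=3))"
```

```text
t 7.25 at [0.5887 0.0356 0.1354] yaw -3.78 F [ 0.2  1.6 -2. ] w 0.367 g 42.1
[ 0.0173 -0.0004 -0.0001] spin -0.08
```

View pics/g3.png

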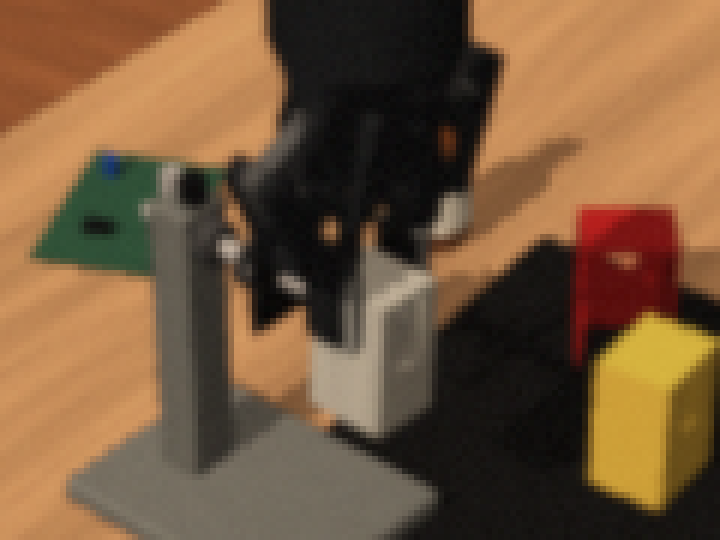

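The arm has entered the cover, with its end at about crop (295,280) and the slot at (405,340). The nib is just about to pass through the slot, so I'll go on slowly.

Call:
send_rows --deltas "0.003 0 0 0; 0.006 0 0 0; 0.009 0 0 0"

```text
t: 7.6
eef_pos: [0.5979, 0.035, 0.1353]
tool_rot: [0.0, 0.999, -0.033, -0.0]
contact_force: [0.3, 0.3, -1.0]
gripper_width: 0.367
grasp_force: 42.1
```

Call:
send_rows --deltas "0.003 0 0 0; 0.006 0 0 0; 0.009 -0.0003 0 0; 0.009 -0.0003 0 0"

```text
t: 8.0
eef_pos: [0.6071, 0.0347, 0.1353]
tool_rot: [-0.0, 0.999, -0.033, 0.0]
contact_force: [0.2, -0.2, -0.4]
gripper_width: 0.371
grasp_force: 42.1
```

Call:
send_rows --deltas "0 0 0.004 0; 0 0 0.008 0; 0 0 0.011 0; 0 0 0.011 0"

```text
t: 8.4
eef_pos: [0.6061, 0.0347, 0.1236]
tool_rot: [0.0, 0.999, -0.033, -0.001]
contact_force: [-0.4, -0.5, -0.7]
gripper_width: 0.37
grasp_force: 42.1
```

Call:
send_rows --deltas "0 0 0.001 0; 0 0 0.002 0; 0 0 0.002 0"

```text
t: 8.7
eef_pos: [0.6066, 0.0347, 0.1223]
tool_rot: [0.0, 0.999, -0.033, -0.0]
contact_force: [-0.4, -0.5, -0.8]
gripper_width: 0.371
grasp_force: 42.1
```

Call:
send_rows --deltas "0 0 0.001 0; 0 0 0.001 0"

```text
t: 8.9
eef_pos: [0.6066, 0.0347, 0.1212]
tool_rot: [0.0, 0.999, -0.033, -0.0]
contact_force: [0.3, 0.2, -1.4]
gripper_width: 0.37
grasp_force: 42.1
```

Call:
send_rows --deltas "0 0 0.001 0; 0 0 0.001 0"

```text
t: 9.1
eef_pos: [0.6068, 0.0347, 0.1204]
tool_rot: [0.0, 0.999, -0.033, 0.0]
contact_force: [0.0, -1.1, 0.1]
gripper_width: 0.372
grasp_force: 42.1
```

Call:
send_rows --deltas "0 0 0.001 0; 0 0 0.001 0"

```text
t: 9.3
eef_pos: [0.6068, 0.0347, 0.1202]
tool_rot: [0.0, 0.999, -0.033, 0.0]
contact_force: [-1.3, 0.5, 6.3]
gripper_width: 0.373
grasp_force: 42.8
```

Call:
send_rows --deltas "0 0 0.001 0; 0 0 0.001 0"

```text
t: 9.5
eef_pos: [0.6069, 0.0347, 0.1201]
tool_rot: [0.0, 0.999, -0.033, 0.0]
contact_force: [-5.7, 0.2, 13.3]
gripper_width: 0.369
grasp_force: 42.7
```

Seated, with the arm felt at TCP z=0.1202. I'll ease the downward load and feel for the stop.

Call:
send_rows --deltas "0 0 -0.0013 0; 0.002 0 -0.0013 0; 0.004 0 -0.0013 0; 0.006 0 -0.0013 0"

```text
t: 9.9
eef_pos: [0.6118, 0.0345, 0.1202]
tool_rot: [0.0, 0.999, -0.033, -0.001]
contact_force: [-6.1, -1.4, 10.2]
gripper_width: 0.373
grasp_force: 42.3
```

Call:
send_rows --deltas "0.001 0 0 0; 0.002 0 0 0"

```text
t: 10.1
eef_pos: [0.6138, 0.0344, 0.1201]
tool_rot: [0.0, 0.999, -0.033, -0.001]
contact_force: [-7.0, 0.1, 10.3]
gripper_width: 0.369
grasp_force: 42.2
```

Call:
send_rows --deltas "0.001 0 0 0; 0.002 0 0 0"

```text
t: 10.3
eef_pos: [0.6158, 0.0343, 0.1202]
tool_rot: [0.0, 0.999, -0.033, -0.001]
contact_force: [-6.1, 0.1, 9.2]
gripper_width: 0.374
grasp_force: 42.2
```

Call:
send_rows --deltas "0 0 -0.001 0; 0 0 -0.001 0"

```text
t: 10.5
eef_pos: [0.6168, 0.034, 0.1205]
tool_rot: [-0.0, 0.999, -0.033, 0.0]
contact_force: [-0.1, -0.3, -1.1]
gripper_width: 0.37
grasp_force: 41.2
```

Call:
send_rows --deltas "0.001 0 0 0; 0.001 0 0 0"

```text
t: 10.7
eef_pos: [0.6177, 0.034, 0.1203]
tool_rot: [0.0, 0.999, -0.033, -0.0]
contact_force: [-0.7, -0.7, 0.1]
gripper_width: 0.367
grasp_force: 41.2
```

Call:
send_rows --deltas "0.001 0 0 0; 0.001 0 0 0"

```text
t: 10.9
eef_pos: [0.6185, 0.0339, 0.1203]
tool_rot: [0.0, 0.999, -0.033, -0.0]
contact_force: [-0.6, 0.3, 0.9]
gripper_width: 0.37
grasp_force: 41.2
```

Call:
send_rows --deltas "0.001 0 0 0; 0.001 0 0 0"

```text
t: 11.1
eef_pos: [0.6192, 0.0339, 0.1203]
tool_rot: [0.0, 0.999, -0.033, -0.001]
contact_force: [-1.9, -0.5, -1.2]
gripper_width: 0.373
grasp_force: 41.3
```

Call:
send_rows --deltas "0.001 0 0 0; 0.001 0 0 0"

```text
t: 11.3
eef_pos: [0.62, 0.0338, 0.1203]
tool_rot: [0.0, 0.999, -0.033, -0.001]
contact_force: [-3.0, -0.4, 0.2]
gripper_width: 0.369
grasp_force: 41.3
```

Call:
send_rows --deltas "0.001 0 0 0; 0.001 0 0 0"

```text
t: 11.5
eef_pos: [0.6208, 0.0338, 0.1203]
tool_rot: [0.0, 0.999, -0.033, -0.001]
contact_force: [-4.4, -0.1, -0.1]
gripper_width: 0.375
grasp_force: 41.4
```

Call:
send_rows --deltas "0.001 0 0 0; 0.002 0 0 0; 0.002 0 0 0"

```text
t: 11.8
eef_pos: [0.622, 0.0336, 0.1203]
tool_rot: [0.0, 0.999, -0.033, -0.002]
contact_force: [-7.9, 0.2, 2.6]
gripper_width: 0.368
grasp_force: 41.8
```

Call:
send_rows --deltas "0.0005 0 0 0; 0.0005 0 0 0; 0.0005 0 0 0"

```text
t: 12.1
eef_pos: [0.6222, 0.0336, 0.1203]
tool_rot: [0.0, 0.999, -0.033, -0.002]
contact_force: [-9.2, 0.2, 5.4]
gripper_width: 0.367
grasp_force: 41.9
```

The stop is felt at TCP x≈0.6187 and is now squeezed about 3.5 mm (~8 N). Next: ease off, release and lift.

Call:
send_rows --deltas "-0.001 0 -0.0002 0; -0.002 0 -0.0003 0; -0.003 0 -0.0004 0; -0.003 0 -0.0004 0"

```text
t: 12.5
eef_pos: [0.6203, 0.0338, 0.1204]
tool_rot: [0.0, 0.999, -0.033, -0.001]
contact_force: [-4.6, -0.9, -2.7]
gripper_width: 0.368
grasp_force: 40.9
```

Call:
send_rows --deltas "0 0 0 0; 0 0 0 0; 0 0 0 0; 0 0 0 0; 0 0 0 0" --claw 1

```text
t: 13.0
eef_pos: [0.6216, 0.0338, 0.1213]
tool_rot: [-0.0, 0.999, -0.033, 0.0]
contact_force: [-0.8, 0.7, 0.4]
gripper_width: 1.0
grasp_force: 0.0
```

Call:
send_rows --deltas "0 0 -0.02 0; 0 0 -0.045 0; 0 0 -0.08 0; 0 0 -0.1 0"

```text
t: 13.4
eef_pos: [0.6222, 0.034, 0.2238]
tool_rot: [-0.0, 0.999, -0.033, 0.002]
contact_force: [-0.1, 0.2, 0.0]
gripper_width: 1.006
grasp_force: 0.0
```

```bash
python3 - <<'E'
from h import *
go((.50,-.05,.22,-10),(.451,-.1355,.14,-19),(.451,-.1355,.046,-19))
p=cam('side');np.savez('side3.npz',**p)
X=pts(p)[0]; S=X[(abs(X[:,0]-.61)<.035)&(abs(X[:,1]-.035)<.03)&(X[:,2]>.07)]
T=S[abs(S[:,2]-.1365)<.004]; print("top face",len(T),T.min(0).round(4),T.max(0).round(4),np.median(T[:,2]).round(4))
a=np.radians(-3.7); d=S-[.604,.035,0]; x=d[:,0]*np.cos(a)+d[:,1]*np.sin(a); f=S[(S[:,2]<.125)&(x<-.002)]; print("front x along", np.percentile(x[S[:,2]<.13],[0,2,5,10,25,50]).round(4))
E
```

```text
t 13.4 at [0.6222 0.034  0.2238] yaw -3.78 F [-0.1  0.2  0. ] w 1.006 g 0.0
[-0.1164  0.0919  0.0038] spin 6.22
[-0.0334  0.0927  0.08  ] spin 9
[ 0.    -0.     0.094] spin 0
top face 182 [0.5761 0.0162 0.1325] [0.6368 0.0507 0.1398] 0.1366
front x along [-0.0243 -0.0105 -0.0097 -0.0091 -0.0082  0.0008]
```

The small cover hangs level (top z 0.1366, front face near x=0.595). On to the middle one.

Call:
send_rows --deltas "-0.03 0.023 0 1; -0.065 0.05 0 3; -0.1 0.08 0 8; -0.125 0.116 0.01 12; -0.15 0.154 0.03 15.2"

```text
t: 13.95
eef_pos: [0.4613, -0.1109, 0.1921]
tool_rot: [0.0, 0.986, -0.166, 0.002]
contact_force: [0.7, -0.5, 0.1]
gripper_width: 1.001
grasp_force: 0.0
```

Call:
send_rows --deltas "0 0 0 0"

```text
t: 14.05
eef_pos: [0.4556, -0.1151, 0.1887]
tool_rot: [0.001, 0.986, -0.17, -0.003]
contact_force: [0.0, 0.0, -0.2]
gripper_width: 1.003
grasp_force: 0.0
```

```bash
python3 - <<'E'
from h import *
go((.449,-.1357,.14,-19),(.449,-.1357,.0445,-19))
E
```

```text
t 14.05 at [ 0.4556 -0.1151  0.1887] yaw -19.53 F [ 0.   0.  -0.2] w 1.003 g 0.0
[0.0007 0.0216 0.0487] spin -0.53
[ 0.     -0.      0.0955] spin 0
```

Call:
send_rows --deltas "0 0.021 0.03 -0.3; 0 0.0215 0.06 -0.3; 0 0.0215 0.08 -0.3; 0 0.0215 0.08 -0.3; 0 0.0215 0.08 -0.3"

```text
t: 14.55
eef_pos: [0.4547, -0.13, 0.1113]
tool_rot: [-0.0, 0.987, -0.162, -0.0]
contact_force: [0.3, -0.3, 0.2]
gripper_width: 0.995
grasp_force: 0.0
```

```bash
python3 - <<'E'
from h import *
go((.449,-.1357,.0445,-19))
E
```

```text
t 14.55 at [ 0.4547 -0.13    0.1113] yaw -18.65 F [ 0.3 -0.3  0.2] w 0.995 g 0.0
[-0.0036  0.0072  0.0668] spin 0.35
```

Call:
send_rows --deltas "-0.0035 0.007 0.03 0.3; -0.0035 0.007 0.067 0.3; -0.0035 0.007 0.067 0.3; -0.0035 0.007 0.067 0.3; -0.0035 0.007 0.067 0.3"

```text
t: 15.05
eef_pos: [0.4505, -0.1359, 0.046]
tool_rot: [0.0, 0.986, -0.165, 0.002]
contact_force: [0.4, 0.3, -0.3]
gripper_width: 0.997
grasp_force: 0.0
```

Call:
send_rows --deltas "0 0 0 0; 0 0 0 0; 0 0 0 0; 0 0 0 0; 0 0 0 0" --claw 0

```text
t: 15.55
eef_pos: [0.4493, -0.1359, 0.0449]
tool_rot: [0.0, 0.986, -0.165, 0.001]
contact_force: [-0.7, 1.3, 8.3]
gripper_width: 0.516
grasp_force: 39.6
```

```bash
python3 - <<'E'
from h import *
go((.449,-.1357,.19,-19),(.51,.041,.165,-3.7),(.51,.041,.136,-3.7))
E
```

```text
t 15.55 at [ 0.4493 -0.1359  0.0449] yaw -18.99 F [-0.7  1.3  8.3] w 0.516 g 39.6
[-4.000e-04 -1.000e-04 -1.451e-01] spin 0.01
[ 1.000e-04 -1.869e-01  2.500e-02] spin -15.3
[ 0.    -0.     0.029] spin 0.0
```

Call:
send_rows --deltas "0 0 -0.03 0; 0 0 -0.07 0; 0 0 -0.11 0; 0 0 -0.14 0; 0 0 -0.145 0"

```text
t: 16.05
eef_pos: [0.4508, -0.1363, 0.1927]
tool_rot: [0.0, 0.986, -0.165, 0.003]
contact_force: [0.5, -0.2, -1.4]
gripper_width: 0.506
grasp_force: 42.1
```

Call:
send_rows --deltas "0 -0.04 0 -3; 0 -0.085 0 -7; 0 -0.13 0.01 -11; 0 -0.175 0.02 -15.3; 0 -0.187 0.025 -15.3"

```text
t: 16.55
eef_pos: [0.5096, 0.0467, 0.1626]
tool_rot: [-0.001, 1.0, -0.028, -0.001]
contact_force: [-0.2, -0.8, -1.0]
gripper_width: 0.506
grasp_force: 42.0
```

Call:
send_rows --deltas "0 0 0 0; 0 0 0 0; 0 0 0 0"

```text
t: 16.85
eef_pos: [0.5091, 0.039, 0.1638]
tool_rot: [0.001, 0.999, -0.034, -0.0]
contact_force: [-0.3, -0.3, -0.1]
gripper_width: 0.508
grasp_force: 42.0
```

```bash
cat > held.py <<'E'
from h import *
import sys
name=sys.argv[1]; yaw=-3.7
go((.51,.041,.131,-3.7))
tcp=np.array(bot.get_obs()["eef_pos"])
p=cam('side');np.savez('sideh.npz',**p)
a=np.radians(yaw)
for r in bot.masks_of(p,name):
    X,u,v=pts(p,r["mask"]);d=X-tcp
    if np.linalg.norm(np.median(d,0))>.06: continue
    x=d[:,0]*np.cos(a)+d[:,1]*np.sin(a);y=-d[:,0]*np.sin(a)+d[:,1]*np.cos(a);z=d[:,2]
    print(round(r["confidence"],2),len(X),u.mean(),v.mean()); 
    for w in (x,y,z): print(np.percentile(w,[1,5,25,50,75,95,99]).round(4))
    k=(z<-.01); print("low part x",np.percentile(x[k],[2,10,25,50]).round(4),"y",np.percentile(y[k],[50,75,90,98]).round(4)); break
u,v=map(int,proj(p,tcp)); cv2.imwrite(f'pics/{name}.png',cv2.resize(p['img'][v-40:v+50,u-60:u+60,::-1],None,fx=5,fy=5,interpolation=3))
E
python3 held.py middle_cover
```

```text
t 16.85 at [0.5091 0.039  0.1638] yaw -3.85 F [-0.3 -0.3 -0.1] w 0.508 g 42.0
[ 0.0008 -0.0021  0.0328] spin -0.15
0.65 580 340.13965517241377 199.67586206896553
[-0.0196 -0.0189 -0.0179 -0.0153 -0.0032  0.0131  0.0738]
[-0.0978 -0.0216 -0.0115  0.0077  0.0202  0.022   0.0233]
[-0.162  -0.0417 -0.0287 -0.0137  0.0131  0.0221  0.0228]
low part x [-0.0195 -0.0186 -0.018  -0.0145] y [0.017  0.021  0.0218 0.0228]
```

The middle cover is held centred (its front face is 18 mm from the TCP). Now the entry.

Call:
send_rows --deltas "0.001 -0.002 0.015 0; 0.001 -0.002 0.0325 0; 0.001 -0.002 0.0325 0; 0.001 -0.002 0.0325 0; 0.001 -0.002 0.0325 0"

```text
t: 17.45
eef_pos: [0.5112, 0.0426, 0.1324]
tool_rot: [-0.0, 0.999, -0.033, 0.001]
contact_force: [-1.1, 0.9, -0.4]
gripper_width: 0.508
grasp_force: 42.0
```

```bash
python3 - <<'E'
from h import *
go((.579,.0366,.131,-3.7))
E
```

```text
t 17.45 at [0.5112 0.0426 0.1324] yaw -3.73 F [-1.1  0.9 -0.4] w 0.508 g 42.0
[0.068  0.0016 0.0014] spin -0.03
```

Call:
send_rows --deltas "0.013 0.0015 0.001 0; 0.026 0.0015 0.001 0; 0.039 0.0015 0.001 0; 0.052 0.0015 0.001 0; 0.062 0.0015 0.001 0"

```text
t: 17.95
eef_pos: [0.5741, 0.0373, 0.1305]
tool_rot: [-0.0, 0.999, -0.032, 0.0]
contact_force: [-0.7, -0.5, -0.7]
gripper_width: 0.509
grasp_force: 42.0
```

Call:
send_rows --deltas "0 0 0 0; 0 0 0 0"

```text
t: 18.15
eef_pos: [0.5723, 0.0375, 0.1302]
tool_rot: [-0.0, 0.999, -0.032, -0.0]
contact_force: [-0.3, 0.3, -1.1]
gripper_width: 0.51
grasp_force: 42.0
```

```bash
python3 - <<'E'
from h import *
go((.602,.0351,.131,-3.7))
E
```

```text
t 18.15 at [0.5723 0.0375 0.1302] yaw -3.69 F [-0.3  0.3 -1.1] w 0.51 g 42.0
[ 0.0298  0.0005 -0.0008] spin 0.01
```

Call:
send_rows --deltas "0.004 0 -0.0008 0; 0.008 0.0003 -0.0008 0; 0.012 0.0003 -0.0008 0"

```text
t: 18.45
eef_pos: [0.5847, 0.0363, 0.1315]
tool_rot: [0.0, 0.999, -0.032, 0.0]
contact_force: [-0.8, 0.6, -1.6]
gripper_width: 0.508
grasp_force: 42.0
```

Call:
send_rows --deltas "0.003 0 0 0; 0.006 0 0 0; 0.009 0 0 0"

```text
t: 18.75
eef_pos: [0.5936, 0.0357, 0.1313]
tool_rot: [0.0, 0.999, -0.032, -0.0]
contact_force: [0.2, 0.6, -0.6]
gripper_width: 0.511
grasp_force: 42.0
```

Call:
send_rows --deltas "0.003 0 0 0; 0.006 0 0 0; 0.0085 0 0 0; 0.0085 0 0 0"

```text
t: 19.15
eef_pos: [0.6023, 0.0352, 0.1313]
tool_rot: [-0.0, 0.999, -0.032, 0.0]
contact_force: [-0.3, 0.8, -0.8]
gripper_width: 0.506
grasp_force: 42.0
```

Call:
send_rows --deltas "0 0 0.003 0; 0 0 0.006 0; 0 0 0.0085 0; 0 0 0.0085 0"

```text
t: 19.55
eef_pos: [0.6014, 0.0352, 0.1222]
tool_rot: [0.0, 0.999, -0.032, -0.001]
contact_force: [-0.0, 0.7, -2.4]
gripper_width: 0.508
grasp_force: 42.0
```

Call:
send_rows --deltas "0 0 0.0015 0; 0 0 0.003 0; 0 0 0.003 0"

```text
t: 19.85
eef_pos: [0.6018, 0.0352, 0.1196]
tool_rot: [0.0, 0.999, -0.032, -0.0]
contact_force: [-0.8, -0.3, -1.2]
gripper_width: 0.507
grasp_force: 42.0
```

Call:
send_rows --deltas "0 0 0.001 0; 0 0 0.001 0"

```text
t: 20.05
eef_pos: [0.6019, 0.0352, 0.1187]
tool_rot: [0.0, 0.999, -0.032, -0.0]
contact_force: [-0.0, -0.6, -0.9]
gripper_width: 0.508
grasp_force: 42.0
```

Call:
send_rows --deltas "0 0 0.0007 0; 0 0 0.0007 0"

```text
t: 20.25
eef_pos: [0.6019, 0.0352, 0.1181]
tool_rot: [0.0, 0.999, -0.032, -0.0]
contact_force: [-0.6, -0.6, -1.2]
gripper_width: 0.511
grasp_force: 42.0
```

Call:
send_rows --deltas "0 0 0.0007 0; 0 0 0.0007 0"

```text
t: 20.45
eef_pos: [0.602, 0.0353, 0.1179]
tool_rot: [0.0, 0.999, -0.032, 0.0]
contact_force: [-1.7, 1.1, 3.0]
gripper_width: 0.511
grasp_force: 42.6
```

Call:
send_rows --deltas "0 0 0.0006 0; 0 0 0.0006 0"

```text
t: 20.65
eef_pos: [0.602, 0.0353, 0.1178]
tool_rot: [0.0, 0.999, -0.032, 0.0]
contact_force: [-5.0, 0.1, 7.9]
gripper_width: 0.506
grasp_force: 43.3
```

Seated on the small one (z 0.1178). Ease and press.

Call:
send_rows --deltas "0 0 -0.0011 0; 0 0 -0.0011 0; 0.002 0 -0.0011 0; 0.004 0 -0.0011 0; 0.006 0 -0.0011 0"

```text
t: 21.15
eef_pos: [0.608, 0.0349, 0.1179]
tool_rot: [-0.0, 0.999, -0.032, -0.0]
contact_force: [-1.6, 0.2, 2.5]
gripper_width: 0.508
grasp_force: 42.5
```

Call:
send_rows --deltas "0.001 0 0 0; 0.002 0 0 0"

```text
t: 21.35
eef_pos: [0.6099, 0.0348, 0.1179]
tool_rot: [-0.0, 0.999, -0.032, -0.0]
contact_force: [-1.4, 0.4, 2.6]
gripper_width: 0.506
grasp_force: 42.5
```

Call:
send_rows --deltas "0.001 0 0 0; 0.001 0 0 0"

```text
t: 21.55
eef_pos: [0.611, 0.0347, 0.1179]
tool_rot: [-0.0, 0.999, -0.032, 0.0]
contact_force: [-2.6, -0.3, 2.6]
gripper_width: 0.506
grasp_force: 42.5
```

Call:
send_rows --deltas "0.001 0 0 0; 0.001 0 0 0"

```text
t: 21.75
eef_pos: [0.6117, 0.0347, 0.1179]
tool_rot: [0.0, 0.999, -0.032, -0.0]
contact_force: [-2.1, 1.0, 2.9]
gripper_width: 0.508
grasp_force: 42.5
```

Call:
send_rows --deltas "0.001 0 0 0; 0.001 0 0 0"

```text
t: 21.95
eef_pos: [0.6124, 0.0346, 0.1178]
tool_rot: [0.0, 0.999, -0.032, -0.001]
contact_force: [-4.8, -0.4, 4.2]
gripper_width: 0.51
grasp_force: 42.7
```

Call:
send_rows --deltas "0.001 0 0 0; 0.001 0 0 0"

```text
t: 22.15
eef_pos: [0.613, 0.0346, 0.1179]
tool_rot: [0.0, 0.999, -0.032, -0.001]
contact_force: [-6.5, 0.4, 6.2]
gripper_width: 0.511
grasp_force: 42.9
```

Call:
send_rows --deltas "0.001 0 -0.0003 0; 0.0015 0 -0.0003 0; 0.0015 0 -0.0003 0"

```text
t: 22.45
eef_pos: [0.6137, 0.0345, 0.1178]
tool_rot: [0.0, 0.999, -0.032, -0.002]
contact_force: [-8.1, 1.4, 7.2]
gripper_width: 0.51
grasp_force: 42.9
```

Call:
send_rows --deltas "0.001 0 -0.0002 0; 0.0015 0 -0.0002 0; 0.0015 0 -0.0002 0"

```text
t: 22.75
eef_pos: [0.6146, 0.0345, 0.1179]
tool_rot: [0.0, 0.999, -0.032, -0.002]
contact_force: [-10.1, 0.2, 6.6]
gripper_width: 0.508
grasp_force: 42.9
```

Total push is 10 N. With 0–5 N of friction, that is a squeeze of 2.5–5 mm, so it is home. Release.

Call:
send_rows --deltas "-0.0015 0 -0.0003 0; -0.003 0 -0.0006 0; -0.004 0 -0.0006 0; -0.004 0 -0.0006 0"

```text
t: 23.15
eef_pos: [0.6126, 0.0344, 0.1186]
tool_rot: [0.0, 0.999, -0.032, -0.0]
contact_force: [-3.0, 0.5, -2.3]
gripper_width: 0.508
grasp_force: 41.9
```

Call:
send_rows --deltas "0 0 0 0; 0 0 0 0; 0 0 0 0; 0 0 0 0; 0 0 0 0" --claw 1

```text
t: 23.65
eef_pos: [0.6132, 0.0345, 0.1192]
tool_rot: [-0.0, 0.999, -0.032, 0.0]
contact_force: [-0.1, 0.5, -0.4]
gripper_width: 1.002
grasp_force: 0.0
```

Call:
send_rows --deltas "0 0 -0.02 0; 0 0 -0.045 0; 0 0 -0.08 0; 0 0 -0.1 0; 0 0 -0.1 0"

```text
t: 24.15
eef_pos: [0.615, 0.0349, 0.2227]
tool_rot: [-0.0, 0.999, -0.032, 0.003]
contact_force: [0.4, 0.1, -0.1]
gripper_width: 0.995
grasp_force: 0.0
```

```bash
python3 - <<'E'
from h import *
go((.58,-.1,.22,10),(.542,-.298,.14,24.7),(.542,-.298,.052,24.7))
p=cam('side')
X=pts(p)[0]; S=X[(abs(X[:,0]-.61)<.04)&(abs(X[:,1]-.035)<.035)&(X[:,2]>.07)]
T=S[abs(S[:,2]-.139)<.004]; print("top",len(T),T.min(0).round(4),T.max(0).round(4),np.median(T[:,2]).round(4))
a=np.radians(-3.7); d=S-[.604,.035,0]; x=d[:,0]*np.cos(a)+d[:,1]*np.sin(a); print("front x", np.percentile(x[S[:,2]<.125],[2,5,10,25,50]).round(4))
cv2.imwrite('pics/m2.png',cv2.resize(p['img'][140:240,240:360,::-1],None,fx=5,fy=5,interpolation=3))
E
```

```text
t 24.15 at [0.615  0.0349 0.2227] yaw -3.7 F [ 0.4  0.1 -0.1] w 0.995 g 0.0
[-0.0262  0.1368  0.0027] spin -13.7
[-0.0718  0.1884  0.08  ] spin -14.7
[0.    0.    0.088] spin 0.0
top 230 [0.571  0.0105 0.1351] [0.6489 0.0576 0.143 ] 0.1394
front x [-0.0118 -0.0113 -0.0107 -0.0098 -0.0072]
```

View pics/m2.png

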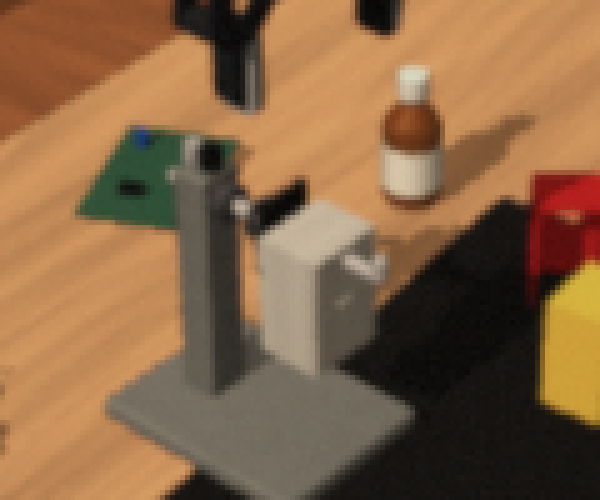

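The middle cover hangs level, with the nib showing through its slot at crop (368,265) and the stop behind at (285,205). Now the large one.

Call:
send_rows --deltas "-0.005 0.045 0 -3; -0.013 0.09 0 -9; -0.02 0.135 0 -15; -0.028 0.18 0 -21; -0.035 0.225 0 -28.4"

```text
t: 24.7
eef_pos: [0.562, -0.1893, 0.2175]
tool_rot: [-0.0, 0.976, 0.216, -0.001]
contact_force: [0.9, -0.8, -0.4]
gripper_width: 0.999
grasp_force: 0.0
```

Call:
send_rows --deltas "0 0 0 0"

```text
t: 24.8
eef_pos: [0.5599, -0.1968, 0.2171]
tool_rot: [0.001, 0.978, 0.21, -0.002]
contact_force: [-0.1, -0.6, 0.4]
gripper_width: 1.001
grasp_force: 0.0
```

```bash
python3 - <<'E'
from h import *
go((.542,-.298,.12,24.7))
E
```

```text
t 24.8 at [ 0.5599 -0.1968  0.2171] yaw 24.28 F [-0.1 -0.6  0.4] w 1.001 g 0.0
[-0.058   0.0849  0.0971] spin -0.42
```

Call:
send_rows --deltas "-0.025 0.037 0 0; -0.05 0.074 0.02 -0.3; -0.058 0.085 0.06 -0.4; -0.058 0.085 0.097 -0.4; -0.058 0.085 0.097 -0.4"

```text
t: 25.3
eef_pos: [0.5417, -0.2879, 0.1157]
tool_rot: [-0.004, 0.976, 0.217, -0.005]
contact_force: [-1.1, 1.1, -1.4]
gripper_width: 1.005
grasp_force: 0.0
```

Call:
send_rows --deltas "0 0 0 0"

```text
t: 25.4
eef_pos: [0.5461, -0.2882, 0.1214]
tool_rot: [-0.001, 0.976, 0.218, -0.001]
contact_force: [0.7, 0.5, 0.9]
gripper_width: 1.0
grasp_force: 0.0
```

```bash
python3 - <<'E'
from h import *
go((.542,-.298,.051,24.7))
E
```

```text
t 25.4 at [ 0.5461 -0.2882  0.1214] yaw 25.15 F [0.7 0.5 0.9] w 1.0 g 0.0
[-0.0078  0.0072  0.0704] spin 0.45
```

Call:
send_rows --deltas "-0.006 0.007 0.02 0; -0.007 0.007 0.03 0; -0.007 0.007 0.06 0; -0.007 0.007 0.07 0; -0.007 0.007 0.07 0"

```text
t: 25.9
eef_pos: [0.5426, -0.2976, 0.0515]
tool_rot: [-0.001, 0.976, 0.218, -0.001]
contact_force: [-0.4, 0.9, 0.5]
gripper_width: 1.002
grasp_force: 0.0
```

```bash
python3 - <<'E'
from h import *
go((.542,-.298,.051,24.7))
E
```

```text
t 25.9 at [ 0.5426 -0.2976  0.0515] yaw 25.16 F [-0.4  0.9  0.5] w 1.002 g 0.0
[-0.0007  0.0001  0.0005] spin 0.46
```

Call:
send_rows --deltas "0 0 0 0.4; 0 0 0 0.4; 0 0 0 0.4; 0 0 0 0.4; 0 0 0 0.4" --claw 0

```text
t: 26.4
eef_pos: [0.5443, -0.2988, 0.0537]
tool_rot: [0.001, 0.977, 0.214, 0.001]
contact_force: [1.0, 0.8, 6.5]
gripper_width: 0.652
grasp_force: 43.3
```

Call:
send_rows --deltas "0 0 -0.03 0; 0 0 -0.07 0; 0 0 -0.11 0; 0 0 -0.15 0; 0 0 -0.16 0"

```text
t: 26.9
eef_pos: [0.5453, -0.2995, 0.2176]
tool_rot: [0.003, 0.977, 0.214, 0.003]
contact_force: [0.1, 0.0, -1.3]
gripper_width: 0.647
grasp_force: 43.4
```

```bash
python3 - <<'E'
from h import *
go((.505,-.1,.2,0),(.505,.041,.18,-3.7))
E
```

```text
t 26.9 at [ 0.5453 -0.2995  0.2176] yaw 24.7 F [ 0.1  0.  -1.3] w 0.647 g 43.4
[ 0.0468 -0.198   0.0176] spin 24.7
[ 0.    -0.141  0.02 ] spin 3.7
```

Call:
send_rows --deltas "0.012 -0.045 0 4; 0.024 -0.09 0 10; 0.037 -0.135 0 16; 0.047 -0.175 0 22; 0.06 -0.215 0 28.4"

```text
t: 27.4
eef_pos: [0.5062, -0.0767, 0.2116]
tool_rot: [0.0, 0.999, -0.034, -0.0]
contact_force: [1.1, -0.1, -1.4]
gripper_width: 0.649
grasp_force: 43.3
```

```bash
python3 - <<'E'
from h import *
go((.505,.041,.18,-3.7))
E
```

```text
t 27.4 at [ 0.5062 -0.0767  0.2116] yaw -3.94 F [ 1.1 -0.1 -1.4] w 0.649 g 43.3
[-0.0093 -0.1173  0.0316] spin -0.24
```

Call:
send_rows --deltas "-0.003 -0.04 0.01 0; -0.006 -0.08 0.02 0; -0.009 -0.115 0.03 0; -0.009 -0.117 0.0315 -0.2; -0.009 -0.117 0.0315 -0.2"

```text
t: 27.9
eef_pos: [0.5053, 0.0401, 0.1798]
tool_rot: [0.0, 1.0, -0.029, -0.001]
contact_force: [0.6, -0.7, -2.0]
gripper_width: 0.649
grasp_force: 43.3
```

Call:
send_rows --deltas "0 0 0 0; 0 0 0 0; 0 0 0 0"

```text
t: 28.2
eef_pos: [0.5063, 0.038, 0.1807]
tool_rot: [0.0, 1.0, -0.031, 0.0]
contact_force: [0.3, -0.2, -1.2]
gripper_width: 0.648
grasp_force: 43.3
```

```bash
python3 held.py large_cover
```

```text
t 28.2 at [0.5063 0.038  0.1807] yaw -3.61 F [ 0.3 -0.2 -1.2] w 0.648 g 43.3
[ 0.0035 -0.0033  0.0497] spin 0.09
0.73 761 341.73061760841 195.45466491458606
[-0.0217 -0.0211 -0.0198 -0.0175 -0.0039  0.01    0.0136]
[-0.0271 -0.0255 -0.0118  0.01    0.0259  0.0283  0.0292]
[-0.0525 -0.0484 -0.0332 -0.0152  0.014   0.0194  0.0205]
low part x [-0.0215 -0.0206 -0.02   -0.0184] y [0.0204 0.0266 0.0279 0.0291]
```

View pics/large_cover.png

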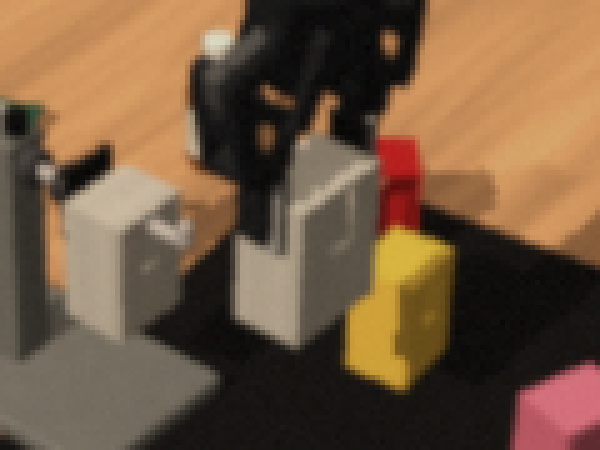

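Slot on the -x face (crop (348,230)), so the orientation is right. The cover centre is about 2.5 mm behind the TCP. Going in.

Call:
send_rows --deltas "0.0035 -0.003 0.02 0; 0.0035 -0.003 0.047 0; 0.0035 -0.003 0.047 0; 0.0035 -0.003 0.047 0; 0.0035 -0.003 0.047 0"

```text
t: 28.8
eef_pos: [0.5106, 0.042, 0.1347]
tool_rot: [-0.0, 1.0, -0.031, 0.001]
contact_force: [-0.1, 1.0, -2.1]
gripper_width: 0.645
grasp_force: 43.3
```

```bash
python3 - <<'E'
from h import *
go((.579,.0366,.133,-3.7))
E
```

```text
t 28.8 at [0.5106 0.042  0.1347] yaw -3.5 F [-0.1  1.  -2.1] w 0.645 g 43.3
[0.0686 0.0013 0.0017] spin 0.2
```

Call:
send_rows --deltas "0.013 0.001 0.001 0; 0.026 0.001 0.001 0.2; 0.039 0.001 0.001 0.2; 0.052 0.001 0.001 0.2; 0.062 0.001 0.001 0.2"

```text
t: 29.3
eef_pos: [0.5733, 0.0371, 0.1325]
tool_rot: [-0.0, 0.999, -0.032, 0.0]
contact_force: [0.1, 0.2, -1.4]
gripper_width: 0.644
grasp_force: 43.3
```

Call:
send_rows --deltas "0 0 0 0; 0 0 0 0"

```text
t: 29.5
eef_pos: [0.5714, 0.0373, 0.1322]
tool_rot: [-0.0, 0.999, -0.032, -0.0]
contact_force: [-0.4, -0.5, -1.9]
gripper_width: 0.643
grasp_force: 43.3
```

```bash
python3 - <<'E'
from h import *
go((.604,.0350,.1335,-3.7))
E
```

```text
t 29.5 at [0.5714 0.0373 0.1322] yaw -3.68 F [-0.4 -0.5 -1.9] w 0.643 g 43.3
[ 0.0327  0.0002 -0.0013] spin 0.02
```

Call:
send_rows --deltas "0.005 0 -0.0012 0; 0.01 0 -0.0012 0; 0.015 0.0002 -0.0012 0"

```text
t: 29.8
eef_pos: [0.587, 0.0361, 0.1339]
tool_rot: [-0.0, 0.999, -0.032, 0.0]
contact_force: [0.5, 0.3, -1.6]
gripper_width: 0.647
grasp_force: 43.3
```

Call:
send_rows --deltas "0.003 0 0 0; 0.006 0 0 0; 0.009 0 0 0"

```text
t: 30.1
eef_pos: [0.5957, 0.0354, 0.1337]
tool_rot: [0.0, 0.999, -0.032, -0.0]
contact_force: [-1.3, -0.4, -2.1]
gripper_width: 0.648
grasp_force: 43.3
```

Call:
send_rows --deltas "0.003 0 0 0; 0.006 0 0 0; 0.008 0 0 0; 0.008 0 0 0"

```text
t: 30.5
eef_pos: [0.6038, 0.0349, 0.1337]
tool_rot: [-0.0, 0.999, -0.032, 0.0]
contact_force: [-0.3, 0.2, -1.3]
gripper_width: 0.649
grasp_force: 43.3
```

Call:
send_rows --deltas "0 0 0.003 0; 0 0 0.006 0; 0 0 0.007 0; 0 0 0.007 0"

```text
t: 30.9
eef_pos: [0.6032, 0.035, 0.1263]
tool_rot: [0.0, 0.999, -0.032, -0.0]
contact_force: [0.9, 0.7, -1.8]
gripper_width: 0.648
grasp_force: 43.3
```

Call:
send_rows --deltas "0 0 0.001 0; 0 0 0.002 0; 0 0 0.002 0"

```text
t: 31.2
eef_pos: [0.6035, 0.0349, 0.1246]
tool_rot: [0.0, 0.999, -0.032, -0.0]
contact_force: [-0.1, 0.1, -0.9]
gripper_width: 0.649
grasp_force: 43.3
```

Call:
send_rows --deltas "0 0 0.001 0; 0 0 0.001 0"

```text
t: 31.4
eef_pos: [0.6035, 0.0349, 0.1236]
tool_rot: [0.0, 0.999, -0.032, -0.0]
contact_force: [0.8, 0.5, -1.0]
gripper_width: 0.647
grasp_force: 43.3
```

Call:
send_rows --deltas "0 0 0.0007 0; 0 0 0.0007 0"

```text
t: 31.6
eef_pos: [0.6036, 0.035, 0.1232]
tool_rot: [0.0, 0.999, -0.032, 0.0]
contact_force: [-0.7, -0.1, 0.3]
gripper_width: 0.649
grasp_force: 43.6
```

Call:
send_rows --deltas "0 0 0.0006 0; 0 0 0.0006 0"

```text
t: 31.8
eef_pos: [0.6037, 0.035, 0.1231]
tool_rot: [0.0, 0.999, -0.032, 0.0]
contact_force: [-2.9, -1.6, 4.6]
gripper_width: 0.648
grasp_force: 44.3
```

Call:
send_rows --deltas "0.002 0 -0.0002 0; 0.004 0 -0.0002 0; 0.004 0 -0.0002 0"

```text
t: 32.1
eef_pos: [0.6075, 0.0349, 0.1231]
tool_rot: [-0.0, 0.999, -0.032, -0.0]
contact_force: [-3.9, -0.3, 5.5]
gripper_width: 0.648
grasp_force: 44.2
```

Call:
send_rows --deltas "0.001 0 0 0; 0.002 0 0 0"

```text
t: 32.3
eef_pos: [0.6091, 0.0349, 0.1231]
tool_rot: [0.0, 0.999, -0.032, -0.0]
contact_force: [-4.9, 0.2, 6.0]
gripper_width: 0.643
grasp_force: 44.3
```

Seated. I'll ease the vertical load and carry on pressing.

Call:
send_rows --deltas "0 0 -0.0006 0; 0.001 0 -0.0006 0; 0.001 0 -0.0006 0"

```text
t: 32.6
eef_pos: [0.6106, 0.0345, 0.1232]
tool_rot: [-0.0, 0.999, -0.032, -0.0]
contact_force: [-0.5, 0.0, 1.6]
gripper_width: 0.648
grasp_force: 43.7
```

Call:
send_rows --deltas "0.001 0 0 0; 0.001 0 0 0"

```text
t: 32.8
eef_pos: [0.6114, 0.0345, 0.1232]
tool_rot: [0.0, 0.999, -0.032, -0.0]
contact_force: [-2.4, 0.9, 1.5]
gripper_width: 0.648
grasp_force: 43.8
```

Call:
send_rows --deltas "0.001 0 0 0; 0.001 0 0 0"

```text
t: 33.0
eef_pos: [0.6115, 0.0345, 0.1231]
tool_rot: [0.0, 0.999, -0.032, -0.001]
contact_force: [-6.2, -0.6, 4.2]
gripper_width: 0.649
grasp_force: 44.2
```

Call:
send_rows --deltas "0.001 0 0 0; 0.001 0 0 0"

```text
t: 33.2
eef_pos: [0.6122, 0.0344, 0.1231]
tool_rot: [0.0, 0.999, -0.032, -0.001]
contact_force: [-6.5, 0.2, 5.2]
gripper_width: 0.644
grasp_force: 44.3
```

Call:
send_rows --deltas "0.001 0 -0.0002 0; 0.0015 0 -0.0003 0; 0.0015 0 -0.0003 0"

```text
t: 33.5
eef_pos: [0.6129, 0.0344, 0.1231]
tool_rot: [0.0, 0.999, -0.032, -0.002]
contact_force: [-8.9, 0.1, 6.1]
gripper_width: 0.651
grasp_force: 44.3
```

Call:
send_rows --deltas "0.001 0 -0.0002 0; 0.0015 0 -0.0002 0; 0.0015 0 -0.0002 0"

```text
t: 33.8
eef_pos: [0.6137, 0.0344, 0.1231]
tool_rot: [0.0, 0.999, -0.032, -0.003]
contact_force: [-10.0, 0.6, 6.8]
gripper_width: 0.647
grasp_force: 44.3
```

Call:
send_rows --deltas "0.001 0 -0.0003 0; 0.001 0 -0.0003 0; 0.001 0 -0.0003 0"

```text
t: 34.1
eef_pos: [0.6145, 0.0344, 0.1232]
tool_rot: [0.0, 0.999, -0.032, -0.003]
contact_force: [-10.2, 0.1, 5.2]
gripper_width: 0.645
grasp_force: 44.1
```

Call:
send_rows --deltas "-0.0015 0 -0.0003 0; -0.003 0 -0.0005 0; -0.004 0 -0.0005 0; -0.004 0 -0.0005 0"

```text
t: 34.5
eef_pos: [0.6128, 0.0343, 0.1239]
tool_rot: [0.0, 0.999, -0.032, -0.001]
contact_force: [-4.1, 0.3, -3.2]
gripper_width: 0.65
grasp_force: 43.2
```

Call:
send_rows --deltas "0 0 0 0; 0 0 0 0; 0 0 0 0; 0 0 0 0; 0 0 0 0" --claw 1

```text
t: 35.0
eef_pos: [0.6139, 0.0343, 0.1248]
tool_rot: [-0.0, 0.999, -0.032, 0.0]
contact_force: [-0.1, -0.8, 1.1]
gripper_width: 0.998
grasp_force: 0.0
```

Call:
send_rows --deltas "0 0 -0.015 0; 0 0 -0.04 0; 0 0 -0.08 0; 0 0 -0.12 0; 0 0 -0.12 0"

```text
t: 35.5
eef_pos: [0.6171, 0.0352, 0.2522]
tool_rot: [-0.001, 0.999, -0.032, 0.006]
contact_force: [0.3, 0.2, -0.0]
gripper_width: 0.999
grasp_force: 0.0
```

```bash
python3 - <<'E'
from h import *
go()
p=cam('side')
X=pts(p)[0]; S=X[(abs(X[:,0]-.61)<.045)&(abs(X[:,1]-.035)<.04)&(X[:,2]>.07)]
T=S[abs(S[:,2]-.1415)<.004]; A=np.c_[T[:,:2],np.ones(len(T))]; k=abs(T[:,0]-.61)<.012
print("top",len(T),np.median(T[:,2]).round(4),"slopes deg",np.degrees(np.linalg.lstsq(A[k],T[k,2],rcond=None)[0][:2]).round(2))
a=np.radians(-3.7); d=S-[.604,.035,0]; x=d[:,0]*np.cos(a)+d[:,1]*np.sin(a)
for z0 in (.08,.095,.11): q=x[(S[:,2]>z0)&(S[:,2]<z0+.015)]; print(z0,"front x", np.percentile(q,[5,10,25]).round(4))
cv2.imwrite('pics/end.png',cv2.resize(p['img'][140:240,240:360,::-1],None,fx=5,fy=5,interpolation=3))
E
```

```text
t 35.5 at [0.6171 0.0352 0.2522] yaw -3.69 F [ 0.3  0.2 -0. ] w 0.999 g 0.0
top 285 0.1417 slopes deg [ 0.09 -0.97]
0.08 front x [-0.0133 -0.013  -0.0123]
0.095 front x [-0.014  -0.0132 -0.0122]
0.11 front x [-0.0132 -0.0128 -0.0117]
```

View pics/end.png

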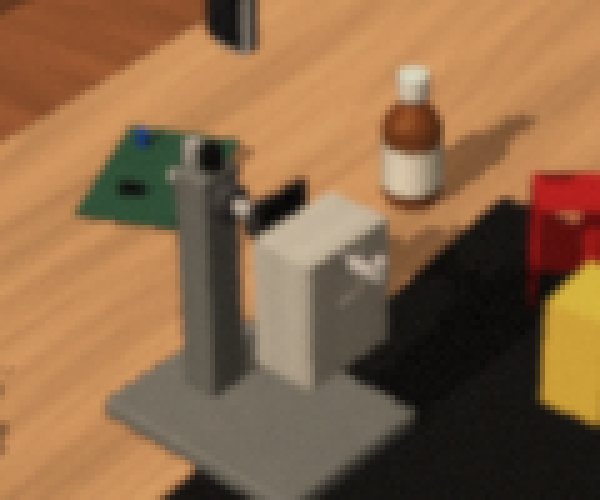

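The large cover hangs level over the other two (top z 0.1417), with the nib through the slot at crop (365,265). The front faces step out by about 2–2.3 mm each, so they are nested face to face. The gripper is clear.

```bash
python3 -c "
from h import *
print(bot.hand_in())"
```

```text
the job is handed in; nothing more can be done
None
```

All three covers hang level and nested on the hook, hung small, middle, then large and each pressed home against the stop (about 2.5–5 mm of give by the forces felt); the job is handed in at about 35 s.

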